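# Take the pile of laptop parts apart into their foam beds

## Robot

A 6-joint arm with a two-finger parallel gripper is mounted at the origin on a cart in front of the work surface, level with it; the furniture and walls round the work are solid. World frame = base frame: x ahead of the robot, y to its left, z up, the work surface at z = 0. Lengths are in m, angles in rad, forces in N, time in s.
With the tool pointing down it reaches from about 0.275 to 0.825 m from the base axis. Payload 4.9 kg.
Tool frame: the origin (TCP) lies midway between the tips of the shut fingers; the grasp point (between the pads) lies 19 mm behind it (bot.grip_depth is the distance from the TCP to the grasp point, in m); z points along the fingers, y is the line along which they close (so a half turn about z gives the same grasp; the last joint's range is limited). The gripper opens to 85 mm and grips with 20 to 120 N. Pads are 22 mm wide; open, the fingers measure 114 mm over their backs; the gripper's body (76 mm by 85 mm) begins 54 mm behind the grasp point. The pads swing forward as they close: fully open they stand 13 mm farther back than shut.
Start: joints at [-1.427, 0.326, -0.193, 1.052, 0, 1.437], TCP at [0.151, -0.529, 0.231] pointing down, gripper open.
Joint ranges: [-2.65, 2.65], [-0.97, 1.79], [-1.3, 1.35], [-1.93, 2.1], [-1.47, 1.37], [-3.14, 3.14]. Speed limits (rad/s): [2.57, 2.57, 3.14, 3.14, 3.14, 3.14].

## Interface

Orientations are given as a unit quaternion [w, x, y, z].
In Python, from cell import bot gives the robot as it stands. Calls block until the motion is done:
- bot.move_pose(position, orientation): joint-space move of the TCP to a pose.
- bot.move_linear(position, speed=0.15, rotation=None, until_force=None): straight line of the TCP; rotation=None keeps the orientation; speed is the mean speed in m/s. With until_force (N) it stops when the force on the tool has changed by that much, and returns True; else False.
- bot.goto_joints(angles): joint-space move.
- bot.set_gripper(opening, grasp_force=None): opening from 0.0 (shut) to 1.0 (fully open); grasp_force is the grip in N (None keeps the last); returns when the fingers have stopped.
- bot.wait(seconds).
- bot.solve_ik(position, orientation): joint angles nearest the present ones, or None.
- bot.camera(name): name is "scene" or "top"; returns the picture (480x640x3 uint8, red, green, blue); there is no depth.
- bot.calibration(name): a dict with "mtx" (3x3 intrinsics, pixels), "k1" (the pictures are not rectified: a ray, as slopes to the right and down, at radius r is drawn at 1 + k1 r^2 times it, then the intrinsics apply), "extrinsics" (4x4, takes a point from world to camera coordinates). Camera axes: x right, y down, z forward; pixel columns grow to the right and rows downward; lengths in m; the calibration is good to about 2 mm. A picture is of the moment at which its call begins. calibration takes no time and is no camera call.
A pose or a line that the arm cannot do raises bot.PlanningError and nothing moves.
- bot.close_job(): hands the job in; it is judged then, once.
Trained networks look in the newest picture that a camera, given by its name, has taken for a name from the list of things; names that differ only in an ending like _2 or _b are one class to them, and where a whole thing is asked for, a point or a joint stands for the part that bears it (a point fixed in the world has none). Each returns a list of dicts, best first, with "confidence" (0 to 1); they miss things now and then, are a little off and sometimes report something else, mostly with a low value. They report only what shows in the picture. A call takes as long as a camera call. They do not tell look-alikes from the thing itself.
- bot.search_frame(camera, thing): "bbox" ([left, top, width, height] in pixels, round what is visible of it).
Readings, each from a call of its own:
- bot.read_clock(): time.
- bot.read_joint_positions(): joint angles.
- bot.read_joint_vel(): joint speeds.
- bot.read_joint_efforts(): joint torques, N m.
- bot.read_position(): TCP position.
- bot.read_tool_rot(): TCP orientation.
- bot.read_ft_force(): force on the tool from outside, world axes, zero at the start.
- bot.read_moment(): the same for the moment, N m.
- bot.read_gripper_width(): opening from 0.0 (shut) to 1.0 (fully open).
- bot.read_finger_force(): force on a finger pad.
Only numpy, scipy, OpenCV 4.12 (cv2) and the standard library are available. Lean on these libraries where they do the work, as an engineer would, in place of code of your own. Each camera call takes 0.05 s, during which the arm holds its last target. There are 200 camera calls.

## Task

The parts taken out of the laptop lie piled on its battery. Take the pile apart from the top, never moving a part that still has another on it, and lay each part gently, flat and square, into the pocket of the foam bed cut for it: the speaker in the bed with the red floor, the SSD module in the green one, the fan in the blue one and the battery in the yellow one (either end forward will do). Leave the dish of screws where it stands.

Things in the scene. Friction and masses are not known exactly. Their poses are not given: they have to be found in the camera images.
- speaker_mid (a point): Black plastic laptop speaker with two small ears and a short red lead, lying on the fan at the top of the pile. The point is the centre of its body, half-way up; the body is 25 mm (x) x 48 mm (y) x 9 mm (z); with the ears about 62 mm along y. Grasp across x (25 mm). 30 g.
- ssd_mid (a point): SSD module: a small stick with a finned silver heat sink on a dark green board, 24 mm (x) x 80 mm (y) x 9 mm (z), lying across one end of the battery, its ends overhanging. The point is its centre, half-way up. Grasp across x (24 mm). 45 g.
- fan_mid (a point): Flat blower fan, silver lid with a round black inlet, black housing rounded at the -y end; 58 mm (x) x 70 mm (y) x 11 mm (z), lying on the other end of the battery, the speaker on top of it. The point is its centre, half-way up. Grasp across x (58 mm, flat sides at the centre). About 60 g.
- battery_mid (a point): Flat black battery pack with a white label, at the bottom of the pile, on the worktop. 62 mm (x) x 190 mm (y) x 7 mm (z); small tabs on the long sides near the corners. The point is its centre, half-way up (3.4 mm above the worktop). Grasp across x (62 mm) at the centre. About 0.21 kg.
- speaker_bed_floor (a point): Two-tone foam bed, fixed, charcoal on top with a red floor showing in its pocket and the part's dark silhouette printed on it; on an aluminium plate 75 x 106 mm, 14 mm high over all. The point is the middle of the pocket floor, 8 mm above the worktop; z up, y along the pocket's longer side. Pocket 41 (x) x 72 (y) mm, 6 mm deep; in the middle of both long sides the 14 mm thick rim is cut away down to the floor over 38 mm, for the fingers. For the speaker.
- ssd_bed_floor (a point): Two-tone foam bed, fixed, charcoal on top with a green floor showing in its pocket and the part's dark silhouette printed on it; on an aluminium plate 74 x 130 mm, 14 mm high over all. The point is the middle of the pocket floor, 8 mm above the worktop; z up, y along the pocket's longer side. Pocket 40 (x) x 96 (y) mm, 6 mm deep; in the middle of both long sides the 14 mm thick rim is cut away down to the floor over 44 mm, for the fingers. For the SSD module.
- fan_bed_floor (a point): Two-tone foam bed, fixed, charcoal on top with a blue floor showing in its pocket and the part's dark silhouette printed on it; on an aluminium plate 108 x 120 mm, 14 mm high over all. The point is the middle of the pocket floor, 8 mm above the worktop; z up, y along the pocket's longer side. Pocket 74 (x) x 86 (y) mm, 6 mm deep; in the middle of both long sides the 14 mm thick rim is cut away down to the floor over 46 mm, for the fingers. For the fan.
- battery_bed_floor (a point): Two-tone foam bed, fixed, charcoal on top with a yellow floor showing in its pocket and the part's dark silhouette printed on it; on an aluminium plate 112 x 240 mm, 14 mm high over all. The point is the middle of the pocket floor, 8 mm above the worktop; z up, y along the pocket's longer side. Pocket 78 (x) x 206 (y) mm, 6 mm deep; in the middle of both long sides the 14 mm thick rim is cut away down to the floor over 70 mm, for the fingers. For the battery.
- screw_dish: Round white dish of small screws, 62 mm across and 14 mm high, loose; to be left alone. Origin at the centre of its underside.
There are look-alikes about, which are no part of the job. Leave any orange look-alike of the part that bears fan_mid alone.

How it is judged:
At the end, for the whole second after the job is handed in: Each part lies at rest in the pocket of its own bed, let go: centre within 12.5 mm (speaker 15.5 mm) of the pocket's centre seen from above, down on the pocket floor within 2.5 mm, level within 0.06 rad, its long side along the pocket's within 0.3 rad, either way round (horizontal distance between battery_mid and battery_bed_floor below 0.0125 m and z of battery_mid in the frame of battery_bed_floor between 0.0004 and 0.0059 m and angle between each of battery_mid, fan_mid, speaker_mid, ssd_mid's own z axis and vertical below 0.06 rad and angle between the y axis of battery_mid and the y axis of battery_bed_floor, either way round below 0.3 rad and linear speed of each of battery, fan, speaker, ssd below 0.02 m/s and angular speed of each of battery, fan, speaker, ssd below 0.3 rad/s and horizontal distance between fan_mid and fan_bed_floor below 0.0125 m and z of fan_mid in the frame of fan_bed_floor between 0.0025 and 0.008 m and angle between the y axis of fan_mid and the y axis of fan_bed_floor, either way round below 0.3 rad and horizontal distance between speaker_mid and speaker_bed_floor below 0.0155 m and z of speaker_mid in the frame of speaker_bed_floor between 0.0015 and 0.007 m and angle between the y axis of speaker_mid and the y axis of speaker_bed_floor, either way round below 0.3 rad and horizontal distance between ssd_mid and ssd_bed_floor below 0.0125 m and z of ssd_mid in the frame of ssd_bed_floor between 0.0015 and 0.007 m and angle between the y axis of ssd_mid and the y axis of ssd_bed_floor, either way round below 0.3 rad); the robot touches nothing.
It fails at once if the battery is moved (by more than 30 mm) while another part lies on it (distance of battery_mid from where it was at the start of the episode above 0.03 m and (contact force between battery and fan above 0.03 N or contact force between battery and speaker above 0.03 N or contact force between battery and ssd above 0.03 N)).
It fails at once if the fan is moved (by more than 30 mm) while the speaker lies on it (distance of fan_mid from where it was at the start of the episode above 0.03 m and contact force between fan and speaker above 0.03 N).
It fails at once if a part is dropped (falls free of the fingers faster than 0.7 m/s) ((linear speed of battery above 0.7 m/s and contact force between battery and the fingers below 0.02 N) or (linear speed of fan above 0.7 m/s and contact force between fan and the fingers below 0.02 N) or (linear speed of speaker above 0.7 m/s and contact force between speaker and the fingers below 0.02 N) or (linear speed of ssd above 0.7 m/s and contact force between ssd and the fingers below 0.02 N)).
It fails at once if the dish of screws is pushed away (more than 20 mm) or tipped (distance of screw_dish from where it was at the start of the episode above 0.02 m or angle between screw_dish's own z axis and vertical above 0.3 rad).
It also fails if it takes over 115 s, if anything falls off the work surface, if the arm or the gripper's body presses on something with over 40 N, if the wrist force passes 120 N, or if a joint passes its speed limit or range.

## Working session

There is one attempt and no reset: what is moved stays moved. The work goes in short steps, each a Python script; the robot and the scene stay as the last script left them, time stands still between calls to the robot, and variables do not carry over. Pictures are saved under pics/ and viewed, at most 14 in all, crops included, and the job is handed in when it is done.

```bash
mkdir -p pics
python3 - <<'E'
from cell import bot
import cv2
for n in("scene","top"):
    im=bot.camera(n); cv2.imwrite(f"pics/{n}0.png",im[:,:,::-1])
    c=bot.calibration(n); print(n,c["mtx"].tolist(),c["k1"],c["extrinsics"].round(3).tolist() if hasattr(c["extrinsics"],"round") else c["extrinsics"])
    for t in["speaker_mid","ssd_mid","fan_mid","battery_mid","speaker_bed_floor","ssd_bed_floor","fan_bed_floor","battery_bed_floor","screw_dish"]:
        try: print(t,[(d["bbox"],round(d["confidence"],2)) for d in bot.search_frame(n,t)][:4])
        except Exception as e: print(t,e)
print(bot.read_clock())
E
```

```text
scene [[461.9670302400146, 0.0, 318.9741584629938], [0.0, 461.9670302400146, 252.73018839083915], [0.0, 0.0, 1.0]] 0.03155169397692449 [[0.543, -0.84, 0.018, -0.315], [-0.399, -0.277, -0.874, 0.248], [0.739, 0.468, -0.486, 0.819], [0.0, 0.0, 0.0, 1.0]]
speaker_mid [([413.2, 269.7, 13.3, 14.8], 0.68)]
ssd_mid [([393.5, 300.7, 35.6, 13.8], 0.55)]
fan_mid [([405.2, 333.4, 41.3, 30.1], 0.74), ([466.8, 315.3, 22.3, 15.4], 0.64)]
battery_mid [([396.5, 273.5, 26.9, 48.4], 0.92)]
speaker_bed_floor [([336.7, 249.0, 47.4, 20.6], 0.85), ([278.5, 231.1, 42.8, 20.6], 0.55), ([393.7, 298.3, 34.3, 16.8], 0.32)]
ssd_bed_floor [([278.6, 232.1, 44.0, 20.6], 0.65)]
fan_bed_floor [([263.9, 263.3, 54.9, 29.4], 0.68), ([394.9, 300.2, 31.4, 16.5], 0.41)]
battery_bed_floor [([183.5, 220.5, 77.0, 44.5], 0.88)]
screw_dish [([323.0, 293.4, 24.1, 14.9], 0.58)]
top [[479.1792938560704, 0.0, 325.75087923583914], [0.0, 479.1792938560704, 243.19332360395592], [0.0, 0.0, 1.0]] -0.0343431928782724 [[0.016, -1.0, 0.008, -0.05], [-0.994, -0.017, -0.112, 0.512], [0.112, -0.006, -0.994, 1.112], [0.0, 0.0, 0.0, 1.0]]
speaker_mid [([416.1, 196.6, 11.0, 21.6], 0.63)]
ssd_mid [([415.1, 246.6, 35.9, 13.7], 0.83), ([245.4, 186.3, 53.0, 25.0], 0.71)]
fan_mid [([448.5, 286.9, 35.6, 22.0], 0.97), ([406.1, 197.1, 28.1, 31.2], 0.96), ([463.1, 222.0, 36.7, 27.9], 0.76)]
battery_mid [([402.7, 190.7, 43.4, 81.5], 0.69), ([323.4, 181.6, 43.0, 30.0], 0.5)]
speaker_bed_floor [([323.2, 180.2, 44.3, 32.6], 0.71)]
ssd_bed_floor [([246.0, 185.4, 53.6, 26.6], 0.78)]
fan_bed_floor [([281.3, 242.5, 58.2, 48.5], 0.71)]
battery_bed_floor [([167.0, 196.7, 57.4, 101.1], 0.69)]
screw_dish [([245.3, 185.7, 54.4, 26.1], 0.28), ([165.4, 195.5, 58.3, 101.5], 0.26)]
1.0
```

View pics/scene0.png

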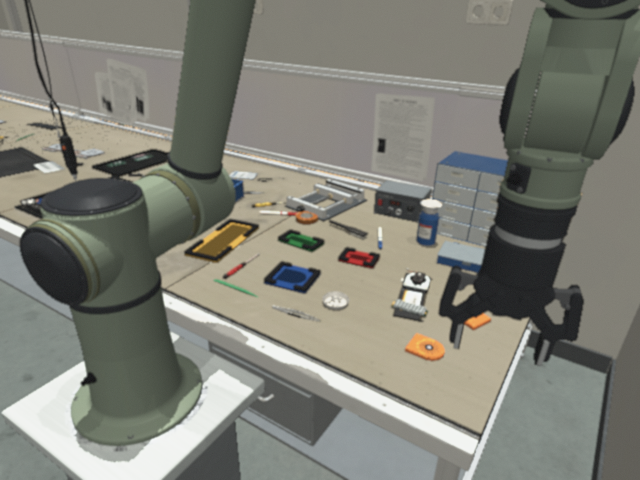

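View pics/top0.png

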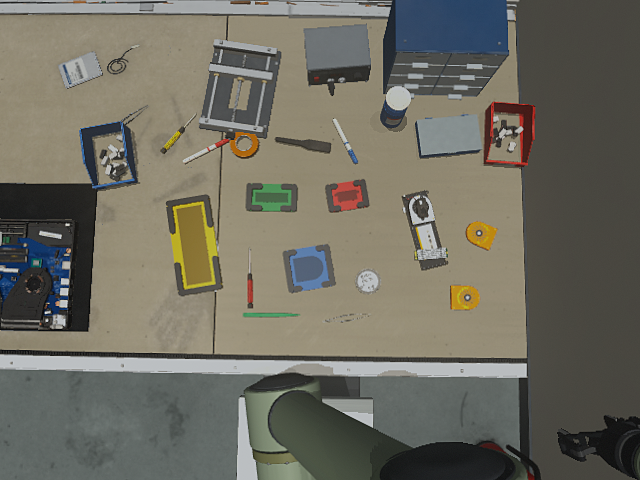

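The top view shows the pile at about (425,230), with the speaker (420,207) on the fan and the SSD at (431,254). The beds are yellow (195,245), green (272,197), red (347,195) and blue (308,268), and the dish is at (368,281). The orange look-alikes are at (481,235) and (465,297). Next I'll enlarge the pile and segment the bed floors.

```bash
cat > h.py <<'E'
from cell import bot
import cv2, numpy as np
from scipy.optimize import least_squares
C={n:bot.calibration(n) for n in("scene","top")}
for c in C.values(): c["E"]=np.array(c["extrinsics"]); c["K"]=np.array(c["mtx"])
def proj(n,P):
    c=C[n]; q=c["E"][:3,:3]@np.asarray(P)+c["E"][:3,3]; s=q[:2]/q[2]; s=s*(1+c["k1"]*(s@s))
    return c["K"][:2,:2]@s+c["K"][:2,2]
def onz(n,uv,z):
    return np.append(least_squares(lambda p:proj(n,[p[0],p[1],z])-uv,[.5,0],x_scale=.1).x,z)
def tri(us,ut):
    f=lambda P:np.r_[proj("scene",P)-us,proj("top",P)-ut]
    r=least_squares(f,[.5,0,0],x_scale=.1); return r.x,np.abs(r.fun).max()
def crop(n,im,x,y,w,h,k,name):
    cv2.imwrite(f"pics/{name}.png",cv2.resize(im[y:y+h,x:x+w,::-1],None,fx=k,fy=k,interpolation=cv2.INTER_CUBIC))
E
python3 - <<'E'
from h import *
T=bot.camera("top");S=bot.camera("scene")
a=cv2.resize(T[185:275,390:460],None,fx=6,fy=6,interpolation=cv2.INTER_CUBIC)
b=cv2.resize(S[262:325,385:440],None,fx=7,fy=7,interpolation=cv2.INTER_CUBIC)
o=np.zeros((540,810,3),np.uint8);o[:a.shape[0],:420]=a;o[:b.shape[0],420:420+b.shape[1]]=b
cv2.imwrite("pics/pile.png",o[:,:800,::-1])
box={"top":{"red":(325,178,45,35),"green":(244,180,56,34),"blue":(280,240,60,55),"yellow":(163,190,65,108)},
 "scene":{"red":(335,243,50,28),"green":(275,226,52,28),"blue":(260,258,64,38),"yellow":(180,215,85,50)}}
hue={"red":(170,10),"green":(40,85),"blue":(100,130),"yellow":(15,35)}
for k,(l,h) in hue.items():
    ct={}
    for n,I in(("top",T),("scene",S)):
        x,y,w,hh=box[n][k]; H=cv2.cvtColor(I[y:y+hh,x:x+w],cv2.COLOR_RGB2HSV)
        m=((H[...,0]>=l)&(H[...,0]<=h)) if l<h else ((H[...,0]>=l)|(H[...,0]<=h))
        m&=(H[...,1]>100)
        p=np.argwhere(m)[:,::-1].astype(np.float32)+[x,y]
        r=cv2.minAreaRect(p.astype(np.float32)); ct[n]=np.array(r[0])
        if n=="top":
            q=np.array([onz("top",c,.008)[:2] for c in cv2.boxPoints(r)])
            e=[q[1]-q[0],q[2]-q[1]]; L=[np.linalg.norm(v) for v in e]; v=e[int(np.argmax(L))]
            print(k,"centre",q.mean(0).round(4),"size",np.round(L,3),"yaw of long",np.degrees(np.arctan2(v[1],v[0])).round(1))
    print("  tri",[np.round(v,4) for v in tri(ct["scene"],ct["top"])],ct)
E
```

```text
red centre [ 0.634  -0.0918] size [0.08 0.07] yaw of long -80.3
  tri [array([ 0.6325, -0.09  ,  0.0096]), np.float64(0.8673)] {'top': array([347.04888916, 195.49267578]), 'scene': array([356.8024292 , 257.42193604])}
green centre [0.627  0.0971] size [0.098 0.065] yaw of long -89.0
  tri [array([0.6282, 0.0963, 0.0054]), np.float64(0.6333)] {'top': array([270., 197.]), 'scene': array([300.42205811, 240.92662048])}
blue centre [ 0.4546 -0.0007] size [0.086 0.1  ] yaw of long -169.6
  tri [array([0.4528, 0.0013, 0.009 ]), np.float64(1.141)] {'top': array([308.5       , 268.00003052]), 'scene': array([289.47061157, 276.61764526])}
yellow centre [0.506  0.2789] size [0.108 0.218] yaw of long -169.2
  tri [array([0.5045, 0.2812, 0.0023]), np.float64(0.7008)] {'top': array([193.75886536, 245.23805237]), 'scene': array([221.15979004, 241.19781494])}
```

View pics/pile.png

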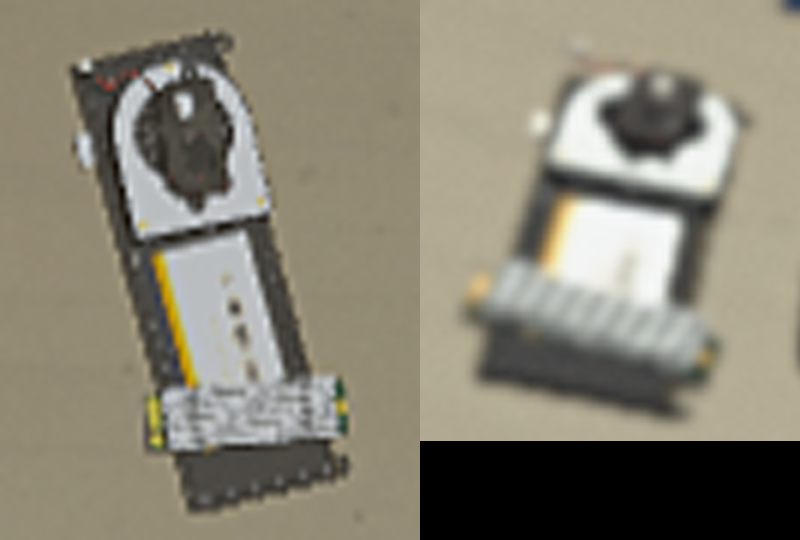

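The enlarged crop shows the speaker dark on the fan's black inlet, with ear tips near crop (188,68) and (195,208). The SSD is centred near (248,413), the fan's flat end is at (140,240)–(268,212), and the battery corners are (78,65), (228,38), (345,465) and (190,510). I'll overlay the model outlines on a contrast-stretched picture to check these poses.

```bash
cat > ov.py <<'E'
from h import *
# name: centre x,y, yaw(y axis, deg), z of drawn plane, (wx,wy)
def yaw_of(uv0,uv1,z):
    a,b=onz("top",uv0,z),onz("top",uv1,z); return np.degrees(np.arctan2(b[1]-a[1],b[0]-a[0]))
def rect(c,yaw,w,z):
    t=np.radians(yaw); y=np.array([np.cos(t),np.sin(t)]); x=np.array([y[1],-y[0]])
    return [np.r_[np.array(c[:2])+sx*w[0]/2*x+sy*w[1]/2*y,z] for sx,sy in((-1,-1),(1,-1),(1,1),(-1,1))]
def overlay(n,I,win,k,items,gain=1):
    x,y,w,h=win
    o=cv2.resize(I[y:y+h,x:x+w],None,fx=k,fy=k,interpolation=cv2.INTER_CUBIC)
    o=(255*(o/255.)**(1/gain)).astype(np.uint8)
    cols=[(255,0,255),(0,255,255),(255,255,0),(0,255,0)]
    for i,(c,yaw,ws,z) in enumerate(items):
        p=np.array([(proj(n,q)-[x,y]+.5)*k-.5 for q in rect(c,yaw,ws,z)])
        cv2.polylines(o,[p.round().astype(np.int32)],True,cols[i%4],1)
    return o
E
python3 - <<'E'
from ov import *
import json
px=lambda x,y:np.array([390+(x+.5)/6-.5,185+(y+.5)/6-.5])
P={}
P["battery"]=(np.mean([onz("top",px(*q),.0065)[:2] for q in((78,65),(228,38),(345,465),(190,510))],0),yaw_of(px(153,52),px(268,488),.0065))
P["fan"]=(onz("top",px(186,142),.018)[:2],yaw_of(px(183,55),px(204,226),.018))
P["speaker"]=(onz("top",px(191,138),.0265)[:2],yaw_of(px(188,68),px(195,208),.025))
P["ssd"]=(onz("top",px(248,413),.016)[:2],yaw_of(px(152,422),px(346,403),.012))
for k,v in P.items(): print(k,v[0].round(4),round(v[1],1))
P={k:[*map(float,v[0]),float(v[1])] for k,v in P.items()}
P.update(speaker_bed=[.634,-.0918,99.7],ssd_bed=[.627,.0971,91],fan_bed=[.4546,-.0007,100.4],battery_bed=[.506,.2789,10.8])
json.dump(P,open("P.json","w"))
D=dict(speaker=((.025,.048),.027),ssd=((.024,.08),.016),fan=((.058,.07),.018),battery=((.062,.19),.007),
 speaker_bed=((.075,.106),.0),ssd_bed=((.074,.13),.0),fan_bed=((.108,.12),.0),battery_bed=((.112,.24),.0))
it=lambda ks:[(P[k][:2],P[k][2],D[k][0],D[k][1]) for k in ks]
T=bot.camera("top")
o=overlay("top",T,(395,185,66,90),6,it(["battery","fan","speaker","ssd"]),2)
o2=cv2.resize(T[188:226,402:440],(400,400),interpolation=cv2.INTER_CUBIC); o2=(255*np.clip(o2/110.,0,1)**.8).astype(np.uint8)
r=np.zeros((540,796,3),np.uint8); r[:,:396]=o; r[:400,396:]=o2
cv2.imwrite("pics/ov1.png",r[:,:,::-1])
b=overlay("top",T,(160,172,215,130),3.7,it(["speaker_bed","ssd_bed","fan_bed","battery_bed"]))
cv2.imwrite("pics/ov2.png",b[:,:,::-1]); print(b.shape)
E
```

```text
battery [ 0.5539 -0.2823] -165.7
fan [ 0.6035 -0.2705] -173.5
speaker [ 0.6035 -0.2707] -177.6
ssd [ 0.4938 -0.2951] -83.5
(481, 796, 3)
```

View pics/ov1.png

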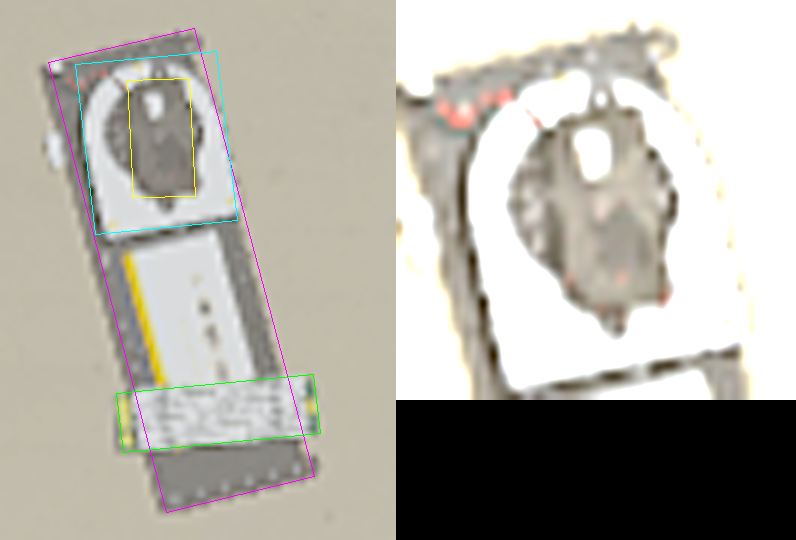

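View pics/ov2.png

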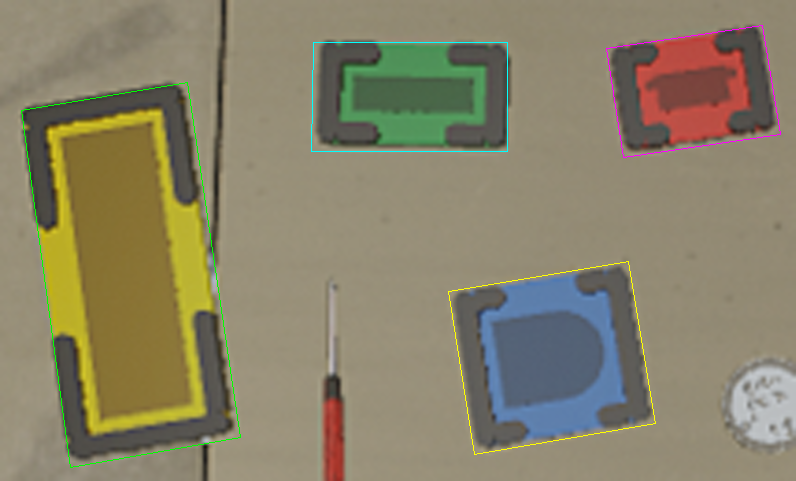

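The overlays fit the beds and the battery, speaker and SSD to about 2 mm, and the ears at right-hand crop (600,90) and (615,325) confirm the speaker's axis. The fan should be turned about 3° more, so I'm using a yaw of -170°. I'll check the heights by triangulation, then pick the speaker.

```bash
sed -i 's/"fan": \[\([^,]*\), \([^,]*\), [^]]*\]/"fan": [\1, \2, -170.0]/' P.json && cat P.json
cat > act.py <<'E'
from ov import *
import json
from scipy.spatial.transform import Rotation as R
def quat(yaw):  # yaw: part's long axis, deg; fingers close across it
    best=None
    for s in(-90,90):
        t=np.radians(yaw+s); y=np.array([np.cos(t),np.sin(t),0]); z=np.array([0,0,-1.])
        q=R.from_matrix(np.c_[np.cross(y,z),y,z]).as_quat()[[3,0,1,2]]
        yield q
def go(x,y,z,yaw):
    c=[(abs(j[5]),tuple(q)) for q in quat(yaw) if (j:=bot.solve_ik([x,y,z],q)) is not None]
    bot.move_pose([x,y,z],list(min(c)[1]))
def pick(p,ztcp,width,force,up=.10,extra=.018):
    x,y,yaw=p; bot.set_gripper(min(1,(width+extra)/.085)); go(x,y,up,yaw)
    bot.move_linear([x,y,ztcp+.02],.15)
    hit=bot.move_linear([x,y,ztcp],.04,until_force=6)
    zz=bot.read_position()[2]
    bot.set_gripper(0.0,force); w=bot.read_gripper_width()*.085
    print("hit",hit,"z",round(zz,4),"width mm",round(w*1e3,1),"F",bot.read_finger_force())
    return zz
def lift(p,z=.12):
    bot.move_linear([p[0],p[1],z],.15); print("width mm",round(bot.read_gripper_width()*85,1),"t",bot.read_clock())
def place(p,zrel,width,up=.12,extra=.016):
    x,y,yaw=p; go(x,y,up,yaw)
    bot.move_linear([x,y,zrel+.02],.15)
    hit=bot.move_linear([x,y,zrel-.002],.03,until_force=3)
    print("place hit",hit,np.round(bot.read_position(),4))
    bot.set_gripper(min(1,(width+extra)/.085)); bot.move_linear([x,y,up],.15); print("t",bot.read_clock())
E
python3 - <<'E'
from act import *
print("white dot on speaker",tri([419.3,274.1],[420.7,202.2]))
P=json.load(open("P.json"))
s=P["speaker"]; bot.set_gripper(.5); go(s[0],s[1],.12,s[2]); print(bot.read_clock(),bot.read_joint_positions()[5])
T=bot.camera("top");S=bot.camera("scene")
o=np.hstack([cv2.resize(T[180:280,380:460],(400,500)),cv2.resize(S[210:335,370:470],(400,500))]);cv2.imwrite("pics/ab.png",o[:,:,::-1])
E
```

```text
{"battery": [0.553897865612235, -0.28228665635746436, -165.65430507401896], "fan": [0.6034623967674743, -0.270463929409546, -170.0], "speaker": [0.6035089115279103, -0.27074345013872675, -177.60265931882395], "ssd": [0.4938072362795774, -0.29514253978023797, -83.4939008424919], "speaker_bed": [0.634, -0.0918, 99.7], "ssd_bed": [0.627, 0.0971, 91], "fan_bed": [0.4546, -0.0007, 100.4], "battery_bed": [0.506, 0.2789, 10.8]}white dot on speaker (array([ 0.61658731, -0.26911264,  0.02767099]), np.float64(0.11519470358717854))
3.5667 -0.5747292866885203
```

View pics/ab.png

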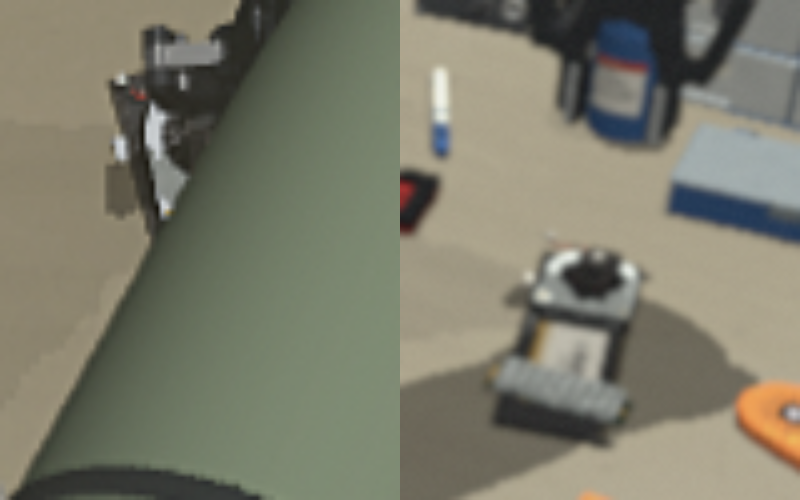

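The triangulated speaker top is 27.7 mm against an expected 27 mm. The fingers stand open above the pile, with the pads in the scene crop at about (575,90) and (655,110), and nothing has been disturbed. Now I'll pick the speaker.

Run:
```python
from act import *
P=json.load(open("P.json"))
s=P["speaker"]; z=pick(s,.0190,.025,30)
bot.move_linear([s[0],s[1],.06],.1)
print(bot.read_gripper_width()*85)
S=bot.camera("scene");lift(s)
o=cv2.resize(S[225:325,370:470],(500,500));cv2.imwrite("pics/sp.png",o[:,:,::-1])
```

```text
hit False z 0.0188 width mm 23.3 F 28.48838524427265
23.64732189956788
width mm 23.2 t 6.8083
```

View pics/sp.png

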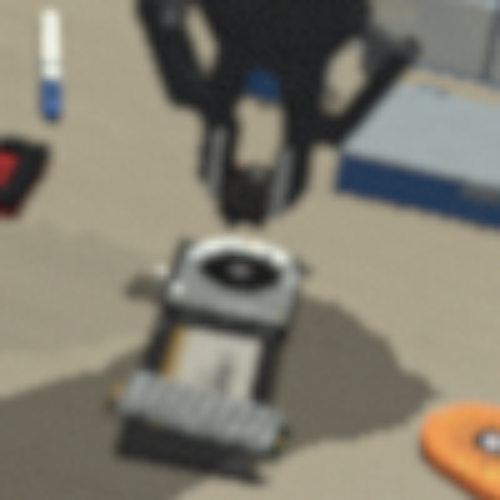

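The speaker hangs level between the pads at crop (245,195), clear of the fan, which hasn't moved. I'll place it and then pick the SSD, which lies free with nothing on it.

Run:
```python
from act import *
P=json.load(open("P.json"))
place(P["speaker_bed"],.0088,.025)
s=P["ssd"]; go(s[0],s[1]+.25,.15,s[2])
T=bot.camera("top")
D=dict(ssd=((.024,.08),.016),fan=((.058,.07),.018),battery=((.062,.19),.007),speaker_bed=((.025,.048),.017))
it=lambda ks:[(P[k][:2],P[k][2],D[k][0],D[k][1]) for k in ks]
a=overlay("top",T,(395,185,66,90),6,it(["battery","fan","ssd"]),1.5)
b=overlay("top",T,(322,175,50,50),8,it(["speaker_bed"]),2)
r=np.zeros((540,796,3),np.uint8);r[:,:396]=a;r[:400,396:]=b;cv2.imwrite("pics/o3.png",r[:,:,::-1]);print(bot.read_clock())
```

```text
place hit True [ 0.6337 -0.0915  0.0096]
t 10.9083
11.6083
```

View pics/o3.png

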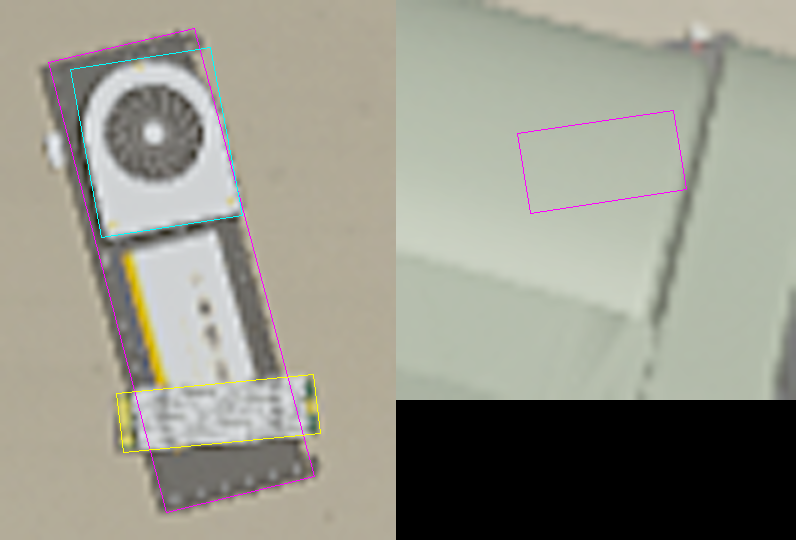

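The fan and SSD outlines match the picture: SSD at (118,393)–(320,435), fan lid inside its outline. The arm hides the speaker bed, so I'll check that later. Next is the SSD.

Run:
```python
from act import *
P=json.load(open("P.json"))
s=P["ssd"]; z=pick(s,.0085,.024,40); lift(s)
S=bot.camera("scene")
cv2.imwrite("pics/ssd.png",cv2.resize(S[200:330,330:470],(700,650))[:600,:,::-1])
place(P["ssd_bed"],z+.001,.024)
f=P["fan"]; go(f[0],f[1],.15,f[2]); T=bot.camera("top")
a=cv2.resize(T[175:225,235:375],None,fx=5.7,fy=5.7,interpolation=cv2.INTER_CUBIC)
cv2.imwrite("pics/o4.png",a[:,:,::-1])
```

```text
hit False z 0.0083 width mm 22.4 F 39.43604350090027
width mm 22.3 t 15.2917
place hit True [0.6267 0.0971 0.0101]
t 19.9417
```

View pics/o4.png

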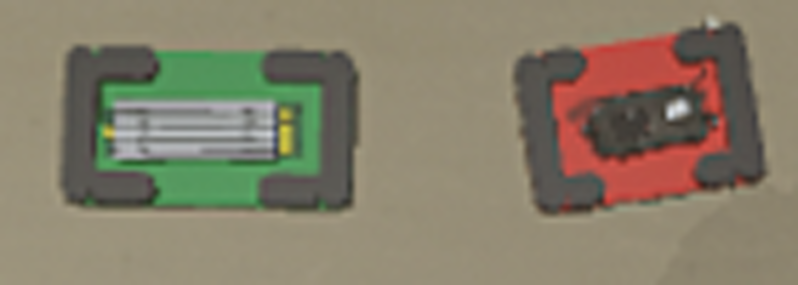

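Both parts lie flat and square: the SSD spans (102–300) in a pocket of (98–322), and the speaker's centre (650,120) sits in a bed centred near (641,117). Both are about 4 mm off centre. Next is the fan.

Run:
```python
from act import *
P=json.load(open("P.json"))
s=P["fan"]; z=pick(s,.0055,.058,40)
bot.move_linear([s[0],s[1],.05],.1); print(bot.read_gripper_width()*85); S=bot.camera("scene")
cv2.imwrite("pics/fan.png",cv2.resize(S[225:335,360:480],None,fx=5,fy=5)[:,:,::-1])
lift(s)
```

```text
hit False z 0.0053 width mm 56.6 F 42.86919873676563
56.43548221395671
width mm 56.2 t 25.0083
```

View pics/fan.png

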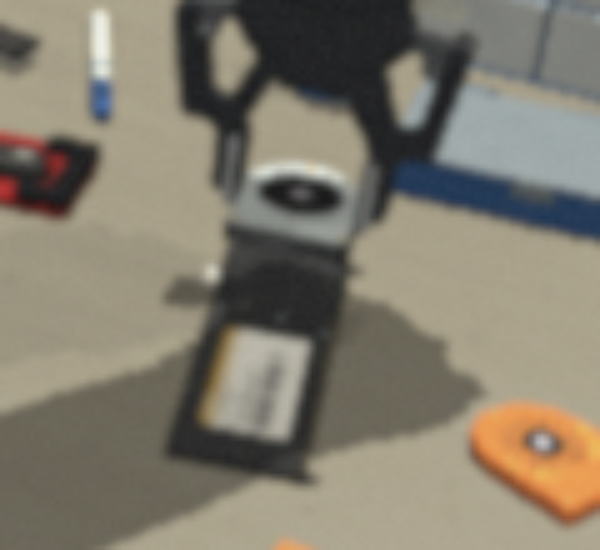

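The fan is held level at crop (300,200), with the battery bare and unmoved below. I'll place it and then take the battery, using a touch-down to find the fingertip height.

Run:
```python
from act import *
P=json.load(open("P.json"))
place(P["fan_bed"],.0063,.058)
b=P["battery"]; bot.set_gripper(.92); go(b[0],b[1]+.2,.2,b[2]); T=bot.camera("top")
a=overlay("top",T,(395,185,66,90),5,[(b[:2],b[2],(.062,.19),.007)],1.5)
c=overlay("top",T,(275,235,70,65),5,[(P["fan_bed"][:2],P["fan_bed"][2],(.058,.07),.019)])
r=np.zeros((450,680,3),np.uint8);r[:,:330]=a;r[:325,330:]=c;cv2.imwrite("pics/o5.png",r[:,:,::-1])
go(*b[:2],.10,b[2]); bot.move_linear([*b[:2],.02],.15)
hit=bot.move_linear([*b[:2],-.0075],.03,until_force=6)
print(hit,bot.read_position(),bot.read_gripper_width()*85,bot.read_ft_force(),bot.read_clock())
```

```text
place hit True [ 0.4545 -0.0007  0.0073]
t 29.3083
False [ 0.55405559 -0.28238419 -0.00734076] 77.94067030745094 [ 0.15285732  0.25871487 -0.38386695] 33.775
```

View pics/o5.png

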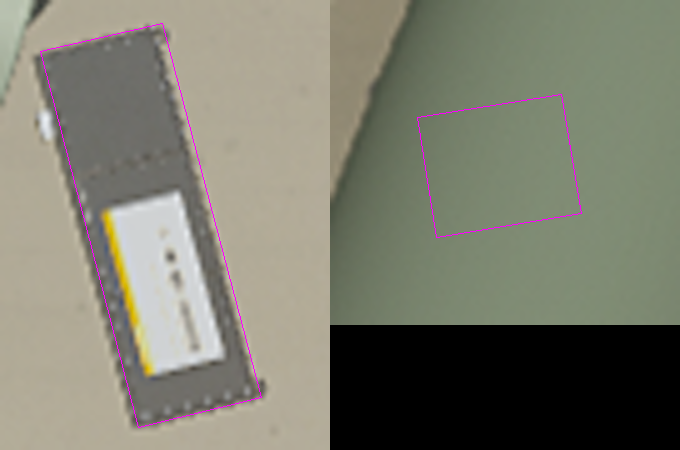

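The battery outline fits the picture to about 1–2 mm. There was no contact yet at TCP -7 mm, so I'll keep feeling down for the worktop, then set the grip height from it.

Run:
```python
from act import *
P=json.load(open("P.json")); b=P["battery"]
hit=bot.move_linear([*b[:2],-.0125],.02,until_force=5); zc=bot.read_position()[2]
z=zc+.0041+.0015 if hit else -.0055
print(hit,zc,z)
bot.move_linear([*b[:2],z],.03)
bot.set_gripper(0.,60); print(bot.read_gripper_width()*85,bot.read_ft_force(),bot.read_position())
bot.move_linear([*b[:2],.05],.06); print(bot.read_gripper_width()*85,bot.read_ft_force(),bot.read_clock())
S=bot.camera("scene");cv2.imwrite("pics/bat.png",cv2.resize(S[210:335,350:480],None,fx=4.5,fy=4.5)[:,:,::-1])
```

```text
True -0.010466983051039897 -0.004866983051039896
59.646909940268664 [-0.473732    1.07296557  5.20165647] [ 0.55398248 -0.28218826 -0.00447169]
59.33599387988048 [ 0.29176803  0.13141475 -3.57989101] 35.7667
```

View pics/bat.png

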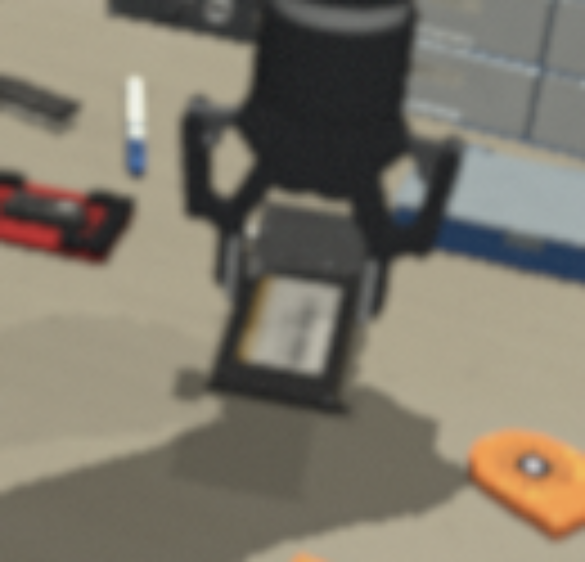

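The battery hangs level between the pads at crop (295,300), well clear of the worktop. I'll place it in the yellow bed.

Run:
```python
from act import *
P=json.load(open("P.json")); b=P["battery"]
lift(b,.14); place(P["battery_bed"],.0045,.062,up=.14)
bot.set_gripper(1.0); bot.goto_joints([-1.427,0.326,-0.193,1.052,0,1.437])
T=bot.camera("top");S=bot.camera("scene")
D=dict(speaker=((.025,.048),.017),ssd=((.024,.08),.017),fan=((.058,.07),.019),battery=((.062,.19),.015))
a=overlay("top",T,(160,172,215,130),3.7,[(P[k+"_bed"][:2],P[k+"_bed"][2],*D[k]) for k in D])
cv2.imwrite("pics/end.png",a[:,:,::-1]);cv2.imwrite("pics/end2.png",cv2.resize(S[205:325,170:440],None,fx=2.9,fy=2.9,interpolation=cv2.INTER_CUBIC)[:,:,::-1]);print(bot.read_clock())
```

```text
width mm 59.5 t 36.5667
place hit True [0.5056 0.2787 0.0035]
t 41.5667
45.0167
```

View pics/end.png

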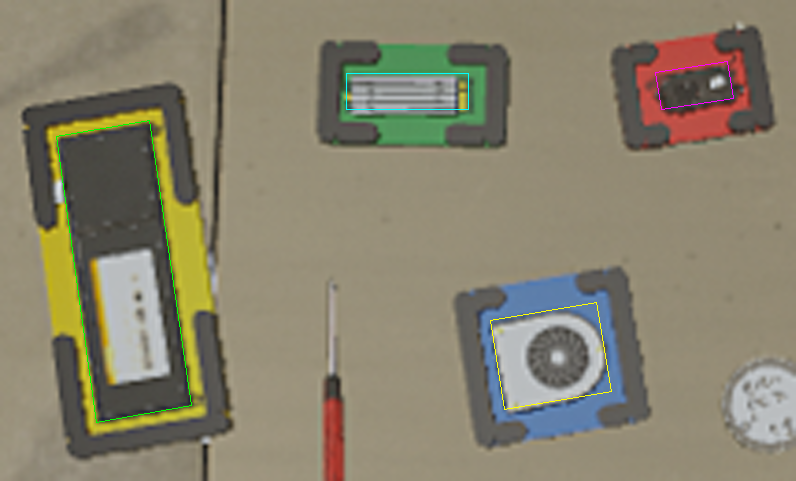

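View pics/end2.png

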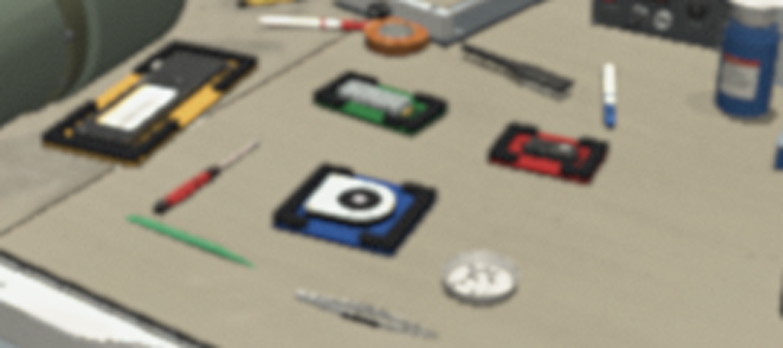

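The final pictures show all four parts flat inside their pockets, with an even margin of floor colour around each: battery (125,272), SSD (408,92), fan (550,356) and speaker (695,87). The dish at (765,405) hasn't moved, and the robot is clear.

```bash
python3 -c "
from cell import bot
print(bot.close_job())"
```

```text
the job is handed in; nothing more can be done
None
```

I laid the speaker, SSD, fan and battery flat and square in their own beds, left the screw dish where it stood, and handed the job in at about 45 s on the robot's clock; no verdict came back.

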